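Stroke-test two dosing cartridges and reject the blocked one

ROBOT

A 7-joint arm with a two-finger parallel gripper is mounted at the origin on the work surface. World frame = base frame: x ahead of the robot, y to its left, z up, the work surface at z = 0. Lengths are in mm, angles in degrees, forces in N, time in s.
With the tool pointing down it reaches from about 425 to 975 mm from the base axis. Payload 16.7 kg.
Tool frame: the origin (TCP) lies on the centre line of the jaws, within the pads' length; the fingertips stand 22 mm ahead of it and the grasp point (between the pads) lies 3 mm ahead of it; x points along the fingers, y is the direction in which the jaws open and shut, and the axes are right-handed (so a half turn about x gives the same grasp; the last joint's range is limited). The gripper opens to 85 mm and grips with 20 to 120 N. Pads are 22 mm wide; open, the fingers measure 114 mm over their backs; the gripper's body (76 mm by 85 mm) begins 54 mm behind the grasp point. The pads swing forward as they close: fully open they stand 13 mm farther back than shut.
Start: joints at [62.882, 24.414, 4.234, 92.017, -1.954, 63.644, -3.845], TCP at [214.733, -639.896, 253.302] pointing down, gripper open.
Joint ranges: [-163.25, 163.25], [-28.42, 122.38], [-70.27, 78.77], [12.13, 141.07], [-58.53, 238.53], [9.26, 117.41], [-156.51, 156.51]. Speed limits (degrees/s): [108.29, 108.29, 136.94, 136.94, 172.46, 172.46, 172.46].

INTERFACE

Orientations are given as a 3x3 rotation matrix whose columns are the frame's x, y, z axes.
In Python, from workcell import ctrl, cams gives the robot as it stands.
- The arm moves only by the shell command python3 -m crank 'ROWS'. ROWS is JSON, a list that holds one entry, the list of rows, each a list of 7 numbers: the shift along the tool's x, y, z in m, then the turn, a rotation vector about the tool's x, y, z in degrees, then the finger opening in m, from 0 to 0.0854. In form: [[[tx, ty, tz, rx, ry, rz, grip], ...]]. A call has 1 to 12 rows; each row is the pose to reach, as a shift and turn from the pose commanded when the call began, along the tool's axes at that moment; what a row does not reach only later rows make up. A row lasts 1/12 s, in which the tool goes at most 41.7 mm and 7.16 degrees, less where a joint would pass 70% of its speed; a pose out of reach is approached as far as the arm can. A call with a gripper value outside its range is refused whole. The fingers move at their own pace and stop on an object; the grip force is fixed at half the most. Time passes only in rows, so rows that repeat a pose let the fingers close. It gives the time, the measured TCP pose, the force and the opening at its end, in the units of the state.
- ctrl.get_state(): the state, without advancing time (a new reading comes with each control period).
- cams.capture(name): name is "scene" or "top"; returns a dict with "image" (420x560x3 uint8, red, green, blue), "fx", "fy", "cx", "cy" (pixels), "world_from_camera" (4x4, takes a point from camera to world coordinates). Camera axes: x right, y down, z forward; pixel columns grow to the right and rows downward; lengths in mm; the calibration is good to about 2 mm. A picture is of the moment at which its call begins. There is no depth.
- ctrl.finish_job(): hands the job in, once; it reports no verdict.
The state is a dict: "t": time; "qpos": joint angles; "joint_velocities": joint speeds; "effort": joint torques, N m; "tcp_pos": TCP position; "ee_rot": TCP orientation; "ft_force": force on the tool from outside, world axes, zero at the start; "wrist_torque": the same for the moment, N m; "opening": opening from 0.0 (shut) to 1.0 (fully open).
Only numpy, scipy, OpenCV 4.12 (cv2) and the standard library are available. Lean on these libraries where they do the work, as an engineer would, in place of code of your own. Each camera call takes 0.05 s, during which the arm holds its last target.

TASK

One of the two dosing cartridges in the white rack is blocked inside; nothing on the outside shows which. Slowly push each plunger down with at most 20 N: a sound one goes fully home and stays in its socket, but where the resistance climbs part-way, stop there without forcing it. Then lift the blocked cartridge by its barrel out of the rack and set it down gently, upright, in the red reject tray, leaving the bottle, beaker and steel fittings alone.

Things in the scene. Friction and masses are not known exactly. Their poses are not given: they have to be found in the camera images.
- rack: fixed white block with green foot, 100 x 180 x 45 mm (x, y, z); origin at the centre of its underside on the bench, x across its short side, y along its long side. Two round sockets of 36 mm diameter, 35 mm deep, 50 mm to either side of the centre along y, each holding one cartridge upright with its underside 10 mm above the bench; which cartridge is in which socket varies
- teal: the green dosing cartridge as a whole (a loose, closed, opaque white syringe barrel with a dark grey top end and one green band, about 190 to 250 g in all); origin at the centre of the barrel's underside, z up along the barrel
- teal_mid (a point): centre of the green-banded cartridge's barrel, half-way up. Barrel: upright cylinder, 34 mm outside diameter, 100 mm long (from 50 mm below this point to 50 mm above). When it stands in the rack its lowest 35 mm are in the socket and its upper 65 mm stand free: grip it round the barrel, 10 to 20 mm below its top edge
- teal_cap (a point): centre of the top face of that cartridge's green plunger cap, a disc 30 mm in diameter and 8 mm thick on a 12 mm rod on the barrel's axis. The cap's top is 140 mm above the barrel's underside with the plunger fully out and 110 to 111 mm above it when home (the cap all but on the barrel's top)
- teal_plunger (a joint): how far the plunger is in: 0 out, 0.029 to 0.030 m home; starts at 0 to 0.004. No return spring; about 4 N steady friction. Sound: even until a soft end cushion from 0.0275 m (2.5 N per mm, springs back to 0.029 when let go; hard stop at 0.032). Blocked: looks alike, but from somewhere between 0.010 and 0.018 m (varies) resistance climbs 2.5 N per mm; let go, it may spring back some mm
- orange: the orange dosing cartridge as a whole (a loose, closed, opaque white syringe barrel with a dark grey top end and one orange band, about 190 to 250 g in all); origin at the centre of the barrel's underside, z up along the barrel
- orange_mid (a point): centre of the orange-banded cartridge's barrel, half-way up. Barrel: upright cylinder, 34 mm outside diameter, 100 mm long (from 50 mm below this point to 50 mm above). When it stands in the rack its lowest 35 mm are in the socket and its upper 65 mm stand free: grip it round the barrel, 10 to 20 mm below its top edge
- orange_cap (a point): centre of the top face of that cartridge's orange plunger cap, a disc 30 mm in diameter and 8 mm thick on a 12 mm rod on the barrel's axis. The cap's top is 140 mm above the barrel's underside with the plunger fully out and 110 to 111 mm above it when home (the cap all but on the barrel's top)
- orange_plunger (a joint): how far the plunger is in: 0 out, 0.029 to 0.030 m home; starts at 0 to 0.004. No return spring; about 4 N steady friction. Sound: even until a soft end cushion from 0.0275 m (2.5 N per mm, springs back to 0.029 when let go; hard stop at 0.032). Blocked: looks alike, but from somewhere between 0.010 and 0.018 m (varies) resistance climbs 2.5 N per mm; let go, it may spring back some mm
- tray: fixed red open reject tray, 140 x 140 mm outside, walls 5 mm thick and 35 mm high, floor 5 mm thick; origin at the centre of its underside on the bench
- bottle: loose clear bottle with blue cap, 66 mm diameter, 140 mm tall, bystander; origin at the centre of its underside
- beaker: loose glass beaker, 80 mm diameter, 100 mm tall, bystander; origin at the centre of its underside
- fitting0: loose turned steel fitting, 28 mm diameter foot, 35 mm tall, bystander; origin at the centre of its underside
- fitting1: second such steel fitting, bystander; origin at the centre of its underside
Mind the look-alikes: they are no part of the job. What is shaped like the orange but blue or purple is not meant.

How it is judged:
By the outcome, as a careful person would: the job done as asked, in the order asked, and still so for the second after the job is handed in, with the robot touching nothing.
It also fails if it takes over 69 s, if anything falls off the work surface, if the arm or the gripper's body presses on something with over 40 N, if the wrist force passes 120 N, or if a joint passes its speed limit or range.

## Working session

There is one attempt and no reset: what is moved stays moved. The work goes in short steps, Python scripts to look and compute and a shell command to move; the robot and the scene stay as the last step left them, time stands still between calls to the robot, and variables do not carry over. Pictures are saved under pics/ and viewed, and the job is handed in when it is done.

```bash
ls; mkdir -p pics; python3 - <<'E'
from workcell import ctrl,cams
import cv2,numpy as np
s=ctrl.get_state(); print({k:np.round(v,3).tolist() for k,v in s.items()})
for n in("scene","top"):
    c=cams.capture(n); cv2.imwrite(f"pics/{n}0.png",cv2.cvtColor(c["image"],cv2.COLOR_RGB2BGR)); print(n,c["fx"],c["fy"],c["cx"],c["cy"],np.round(c["world_from_camera"],4).tolist())
E
```

```text
pics
{'t': 0.0, 'qpos': [62.884, 24.449, 4.231, 92.053, -1.954, 63.644, -3.845], 'joint_velocities': [0.096, -0.009, -0.012, 0.025, -0.072, 0.041, -0.069], 'effort': [-0.003, -94.987, 3.759, -46.352, 0.019, 0.01, 0.0], 'tcp_pos': [214.594, -639.567, 252.608], 'ee_rot': [[-0.0, 0.318, -0.948], [0.001, -0.948, -0.318], [-1.0, -0.001, 0.0]], 'ft_force': [-0.421, 0.011, -0.467], 'wrist_torque': [0.015, -0.0, -0.052], 'opening': 0.997}
scene 472.0401315476427 472.0401315476427 281.99537469819023 207.78835380406693 [[-0.1484, 0.8107, -0.5663, 1111.291], [0.9888, 0.1313, -0.0711, -23.9303], [0.0168, -0.5705, -0.8211, 906.4903], [0.0, 0.0, 0.0, 1.0]]
top 481.23136128904673 481.23136128904673 281.2371767430883 208.91172138769844 [[0.0112, -0.9931, 0.1166, 476.889], [-0.9997, -0.0083, 0.0249, -110.0226], [-0.0237, -0.1168, -0.9929, 1079.1327], [0.0, 0.0, 0.0, 1.0]]
```

View pics/scene0.png

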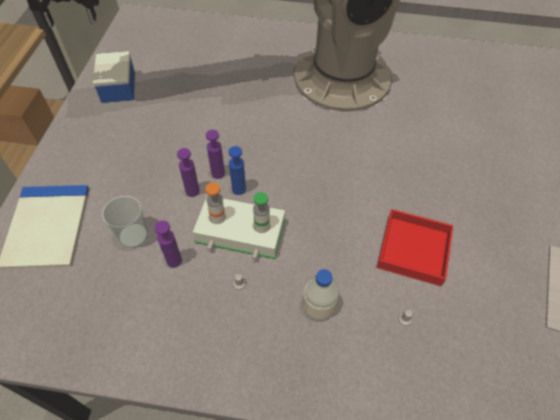

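View pics/top0.png

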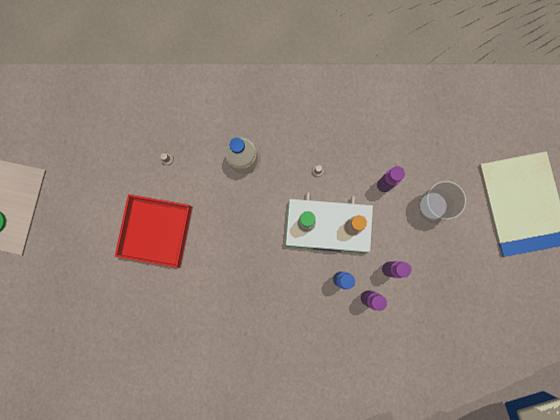

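The scene view shows the orange cartridge at about (213,190) and the green one at (261,200), both in the white rack. The red tray is at (416,246), the bottle at (321,297), the beaker at (125,222), and the fittings at (239,281) and (406,317). The look-alikes to avoid are purple at (213,136), (186,155) and (163,230), blue at (236,153), the bottle's blue cap at (323,278), and a green item at the left edge of the top view (0,221). I'll choose the orange and green caps standing in the white rack and check them in a close crop.

```bash
python3 - <<'E'
import cv2,numpy as np
a=cv2.imread("pics/top0.png")[190:260,275:385]; b=cv2.imread("pics/scene0.png")[170:270,180:300]
cv2.imwrite("pics/c1.png",cv2.resize(a,None,fx=7,fy=7,interpolation=cv2.INTER_CUBIC)); cv2.imwrite("pics/c2.png",cv2.resize(b,None,fx=6,fy=6,interpolation=cv2.INTER_CUBIC))
a=cv2.imread("pics/top0.png")[185:280,105:205]; cv2.imwrite("pics/c3.png",cv2.resize(a,None,fx=6,fy=6,interpolation=cv2.INTER_CUBIC))
E
```

```text
(no output)
```

View pics/c1.png

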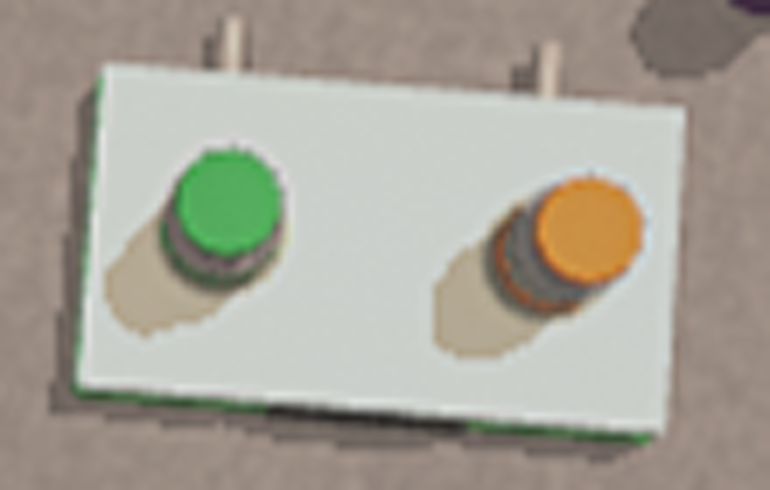

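View pics/c2.png

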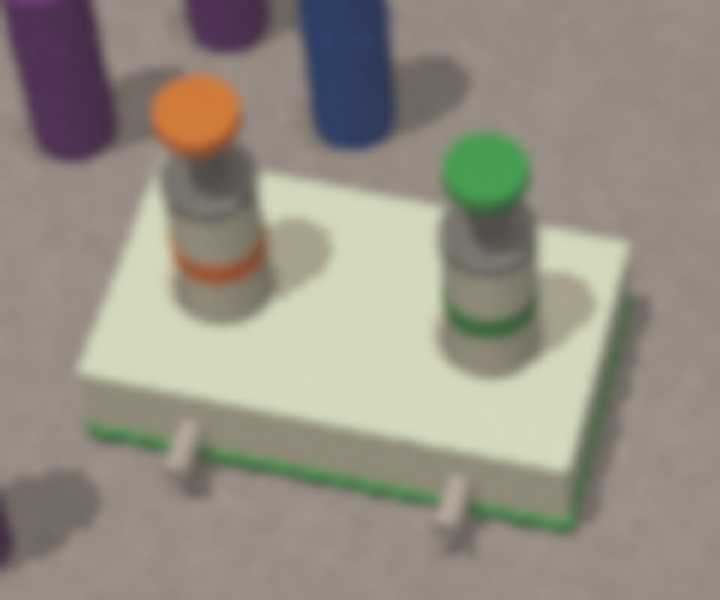

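View pics/c3.png

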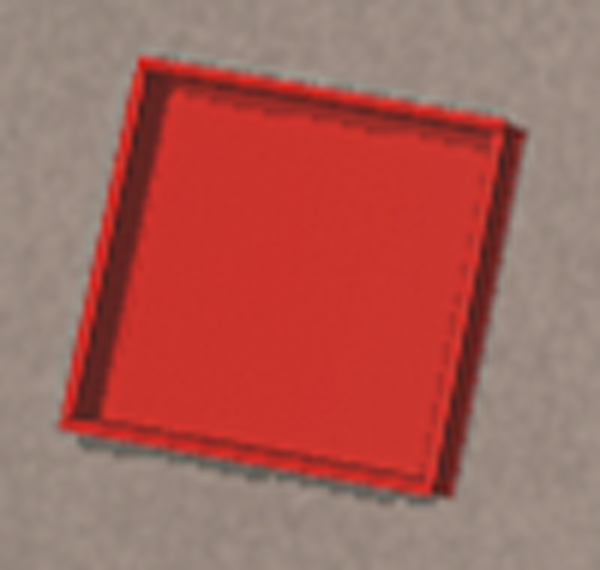

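```bash
cat > h.py <<'E'
from workcell import ctrl,cams
import cv2,numpy as np
def ray(c,u,v):
    M=np.array(c["world_from_camera"]); d=M[:3,:3]@[(u-c["cx"])/c["fx"],(v-c["cy"])/c["fy"],1]; return M[:3,3],d/np.linalg.norm(d)
def atz(c,u,v,z):
    o,d=ray(c,u,v); return o+d*(z-o[2])/d[2]
def tri(c1,p1,c2,p2):
    o1,d1=ray(c1,*p1);o2,d2=ray(c2,*p2)
    A=np.array([d1,-d2]).T; s=np.linalg.lstsq(A,o2-o1,rcond=None)[0]
    a=o1+d1*s[0];b=o2+d2*s[1]; return (a+b)/2,np.linalg.norm(a-b)
def px(c,P):
    M=np.linalg.inv(np.array(c["world_from_camera"])); q=M[:3,:3]@P+M[:3,3]; return q[0]/q[2]*c["fx"]+c["cx"],q[1]/q[2]*c["fy"]+c["cy"]
def save(c,name,box=None,f=1):
    im=cv2.cvtColor(c["image"],cv2.COLOR_RGB2BGR)
    if box: im=im[box[1]:box[3],box[0]:box[2]]
    cv2.imwrite(f"pics/{name}.png",cv2.resize(im,None,fx=f,fy=f,interpolation=cv2.INTER_CUBIC))
E
python3 - <<'E'
from h import *
np.set_printoptions(precision=1,suppress=True)
t=cams.capture("top");s=cams.capture("scene")
print("g",tri(t,(307.1,218.3),s,(260.6,198.1)),"o",tri(t,(358.7,222.7),s,(212.4,188.4)))
k=lambda x,y,x0,y0,f:(x0+(x+.5)/f-.5,y0+(y+.5)/f-.5)
R=np.array([atz(t,*k(x,y,275,190,7),45) for x,y in[(103,65),(685,108),(665,432),(77,390)]]);print("rack",R,R.mean(0),np.linalg.norm(R-np.roll(R,1,0),axis=1))
Rs=np.array([atz(s,*k(x,y,180,170,6),45) for x,y in[(82,375),(572,468),(630,243)]]);print("rack scene",Rs,(Rs[0]+Rs[2])/2)
T=np.array([atz(t,*k(x,y,105,185,6),35) for x,y in[(140,60),(513,122),(437,493),(62,428)]]);print("tray",T,T.mean(0),np.linalg.norm(T-np.roll(T,1,0),axis=1))
for n,p,z in[("bottlecap",(237,145),140),("beaker rim",(446,201),100),("fit0",(319,172),10),("fit1",(167,160),10),("blue",(346,281),130),("pur1",(396,175),130),("pur2",(402,269),130),("pur3",(379,302),130)]: print(n,atz(t,*p,z))
E
```

```text
g (array([ 568.6, -136.5,  143.4]), np.float64(1.652686843734153)) o (array([ 560.8, -236.6,  144. ]), np.float64(1.7305569418917819))
rack [[ 620.4 -101.3   45. ]
 [ 608.4 -280.7   45. ]
 [ 508.9 -273.6   45. ]
 [ 519.8  -94.3   45. ]] [ 564.4 -187.5   45. ] [100.8 179.8  99.8 179.6]
rack scene [[ 610.  -276.4   45. ]
 [ 620.1  -98.1   45. ]
 [ 522.3  -91.9   45. ]] [ 566.2 -184.2   45. ]
tray [[628.5 255.4  35. ]
 [606.6 116.6  35. ]
 [471.5 139.6  35. ]
 [493.3 277.4  35. ]] [550.  197.2  35. ] [136.9 140.5 137.1 139.4]
bottlecap [715.2   3.5 140. ]
beaker rim [ 610.9 -420.9  100. ]
fit0 [ 686.9 -167.4   10. ]
fit1 [712.4 178.3  10. ]
blue [ 448.1 -213.9  130. ]
pur1 [ 658.2 -314.1  130. ]
pur2 [ 472.6 -322.6  130. ]
pur3 [ 408.7 -277.3  130. ]
```

```bash
python3 -m crank '[[[0,-0.006,-0.009,0.5,0,0,0],[0,-0.017,-0.028,1.4,0,0,0],[0,-0.035,-0.060,3,0,0,0],[0,-0.054,-0.091,4.5,0,0,0],[0,-0.073,-0.123,6,0,0,0],[0,-0.092,-0.155,7.5,0,0,0],[0,-0.111,-0.187,9,0,0,0],[0,-0.130,-0.219,10.6,0,0,0],[0,-0.150,-0.251,12.3,0,0,0],[0,-0.168,-0.283,13.9,0,0,0],[0,-0.184,-0.310,15.3,0,0,0],[0,-0.196,-0.330,16.3,0,0,0]]]'
cat >> h.py <<'E'
def go(P,yaw=None):
    # shift in tool axes (mm) to world TCP P; turn about tool x (deg) to bring tool y to angle yaw
    s=ctrl.get_state(); R=np.array(s["ee_rot"]); p=np.array(s["tcp_pos"])
    print("t",s["t"],"tcp",p.round(2),"F",np.round(s["ft_force"],2),"open",round(s["opening"],3),"y",R[:,1].round(3),"x",R[:,0].round(3))
    print("shift",(R.T@(np.array(P)-p)).round(2), "turn", None if yaw is None else round((np.degrees(np.arctan2(R[1,1],R[0,1]))-yaw+180)%360-180,2))
E
python3 - <<'E'
from h import *
go([561.5,-236.3,190],-93.8)
E
```

```text
t: 1.2
tcp_pos: [467.3, -345.5, 253.4]
ee_rot: [[0.001, 0.04, -0.999], [0.001, -0.999, -0.04], [-1.0, -0.001, -0.001]]
ft_force: [0.6, -0.3, -0.1]
opening: -0.001
t 1.2 tcp [ 467.27 -345.48  253.43] F [ 0.63 -0.25 -0.12] open -0.001 y [ 0.04  -0.999 -0.001] x [ 0.001  0.001 -1.   ]
shift [  63.55 -105.25  -98.52] turn 6.11
```

```bash
python3 -m crank '[[[0,-0.010,-0.010,0.6,0,0,0],[0,-0.025,-0.023,1.5,0,0,0],[0,-0.042,-0.040,2.6,0,0,0],[0,-0.060,-0.056,3.6,0,0,0],[0.006,-0.077,-0.072,4.6,0,0,0],[0.015,-0.090,-0.085,5.3,0,0,0],[0.025,-0.100,-0.094,5.9,0,0,0],[0.035,-0.1052,-0.0985,6.1,0,0,0],[0.045,-0.1052,-0.0985,6.1,0,0,0],[0.053,-0.1052,-0.0985,6.1,0,0,0],[0.0575,-0.1052,-0.0985,6.1,0,0,0],[0.0575,-0.1052,-0.0985,6.1,0,0,0]]]'
python3 - <<'E'
from h import *
go([561.5,-236.3,180],-93.8)
t=cams.capture("top"); save(t,"t1",(270,180,410,285),5.5)
s=cams.capture("scene"); save(s,"s1",(160,110,300,215),5.5)
E
```

```text
t: 2.2
tcp_pos: [558.4, -240.9, 194.7]
ee_rot: [[-0.002, -0.068, -0.998], [0.0, -0.998, 0.068], [-1.0, -0.0, 0.002]]
ft_force: [0.4, 0.5, 0.2]
opening: 0.002
t 2.2 tcp [ 558.39 -240.94  194.7 ] F [0.4  0.46 0.19] open 0.002 y [-0.068 -0.998 -0.   ] x [-0.002  0.    -1.   ]
shift [14.7  -4.84 -2.81] turn -0.13
```

View pics/t1.png

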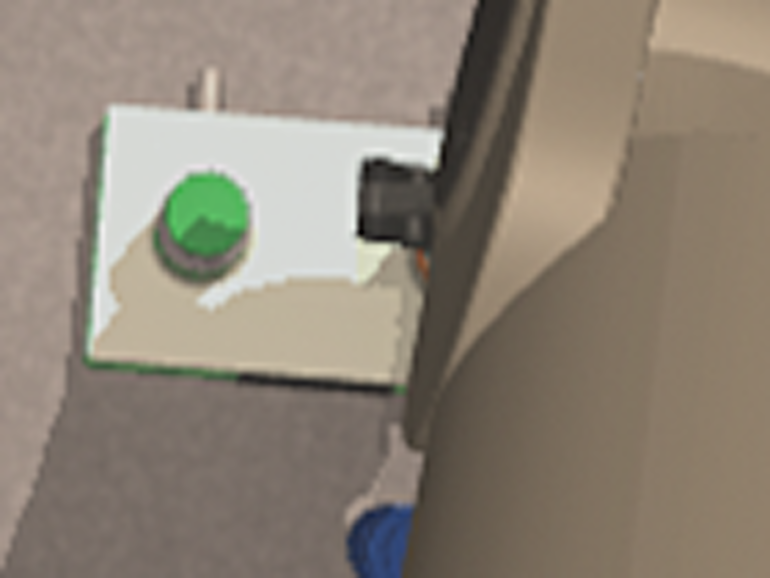

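View pics/s1.png

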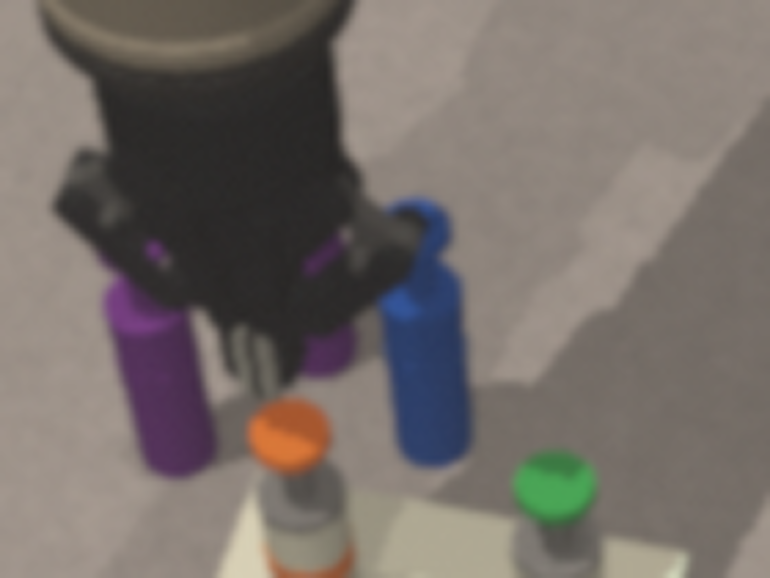

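The gripper is closed above the orange cap: the fingertips are at about (207,181) in the scene view and the cap is just below at (212,188). Nothing is touched yet.

```bash
python3 -m crank '[[[0.004,-0.001,0,0,0,0,0],[0.008,-0.001,0,0,0,0,0],[0.011,-0.001,0,0,0,0,0],[0.011,-0.001,0,0,0,0,0],[0.011,-0.001,0,0,0,0,0]]]'
python3 - <<'E'
from h import *
go([561.5,-236.3,180],-93.8)
s=cams.capture("scene"); save(s,"s2",(180,160,250,212),11)
st=ctrl.get_state(); 
u,v=px(s,np.array(st["tcp_pos"])-[0,0,22]); print((u-180+.5)*11-.5,(v-160+.5)*11-.5)
for z in (146,148,150):
  u,v=px(s,np.array([561.5,-236.3,z])); print((u-180+.5)*11-.5,(v-160+.5)*11-.5)
E
```

```text
t: 2.72
tcp_pos: [559.5, -239.1, 184.7]
ee_rot: [[-0.0, -0.067, -0.998], [0.0, -0.998, 0.067], [-1.0, -0.0, 0.0]]
ft_force: [0.3, -0.1, 1.5]
opening: -0.003
t 2.7167 tcp [ 559.49 -239.11  184.65] F [ 0.34 -0.09  1.48] open -0.003 y [-0.067 -0.998 -0.   ] x [-0.  0. -1.]
shift [ 4.65 -2.93 -1.82] turn -0.05
333.3928027711561 247.07091620340486
356.18704494004936 313.7056158543047
355.0370476513332 307.08870985384465
353.88306448479733 300.44886973073824
```

View pics/s2.png

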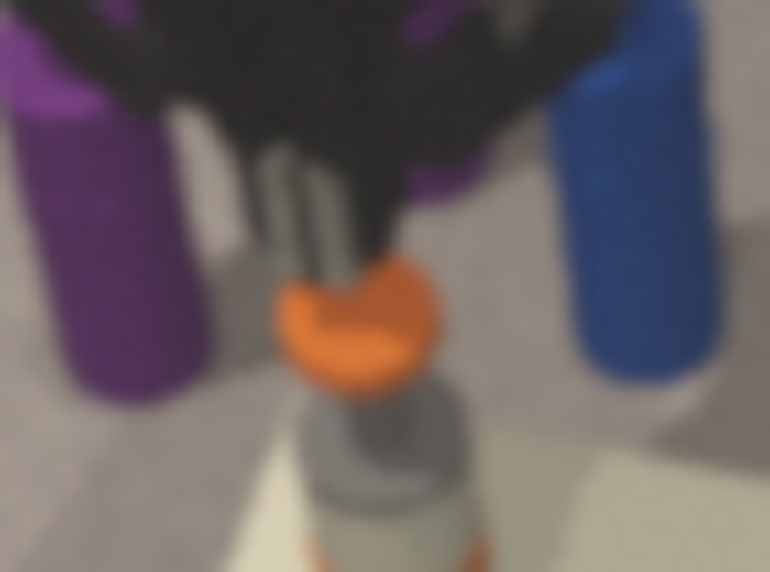

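The fingertips sit a little to the left of and behind the cap centre, at (212,189). I'll correct by about 3 mm before descending.

```bash
python3 -m crank '[[[0.001,-0.0015,-0.001,0,0,0,0],[0.002,-0.003,-0.002,0,0,0,0],[0.003,-0.003,-0.002,0,0,0,0],[0.003,-0.003,-0.002,0,0,0,0],[0.003,-0.003,-0.002,0,0,0,0],[0.003,-0.003,-0.002,0,0,0,0]]]'
python3 - <<'E'
from h import *
go([561.5,-236.3,170],-93.8)
s=cams.capture("scene"); save(s,"s3",(180,160,250,212),11)
E
```

```text
t: 3.27
tcp_pos: [561.8, -236.3, 181.8]
ee_rot: [[-0.0, -0.067, -0.998], [0.0, -0.998, 0.067], [-1.0, -0.0, 0.0]]
ft_force: [0.1, 0.1, -0.4]
opening: 0.001
t 3.2667 tcp [ 561.8  -236.28  181.84] F [ 0.12  0.09 -0.4 ] open 0.001 y [-0.067 -0.998 -0.   ] x [-0.  0. -1.]
shift [11.84  0.04  0.29] turn -0.05
```

View pics/s3.png

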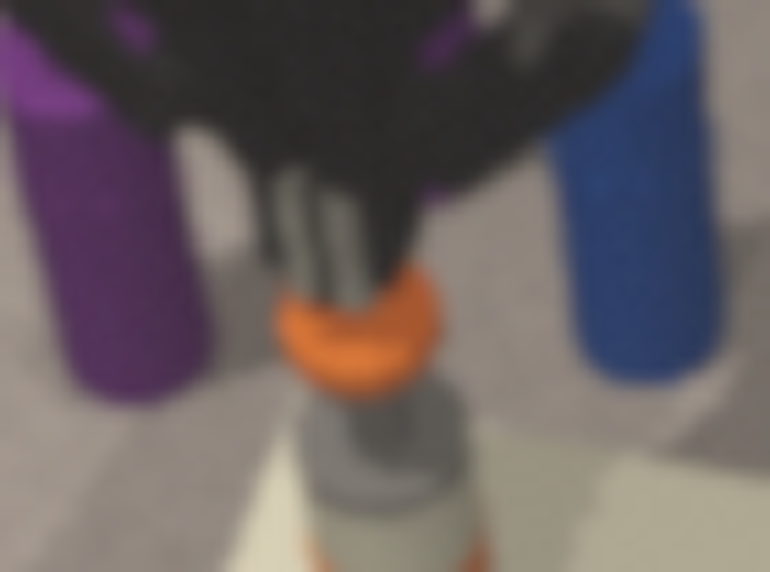

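The fingertips are now centred over the orange cap at (211,188), with a gap left. I'll descend slowly.

```bash
python3 -m crank '[[[0.001,0,0,0,0,0,0],[0.002,0,0,0,0,0,0],[0.003,0,0,0,0,0,0],[0.004,0,0,0,0,0,0],[0.005,0,0,0,0,0,0],[0.006,0,0,0,0,0,0],[0.007,0,0,0,0,0,0],[0.008,0,0,0,0,0,0],[0.0085,0,0,0,0,0,0],[0.009,0,0,0,0,0,0]]]'
```

```text
t: 4.15
tcp_pos: [561.8, -236.2, 172.7]
ee_rot: [[-0.0, -0.067, -0.998], [0.0, -0.998, 0.067], [-1.0, -0.0, 0.0]]
ft_force: [-0.6, -0.2, -0.4]
opening: -0.001
```

```bash
python3 -m crank '[[[0.0005,0,0,0,0,0,0],[0.001,0,0,0,0,0,0],[0.0015,0,0,0,0,0,0],[0.002,0,0,0,0,0,0],[0.0025,0,0,0,0,0,0],[0.003,0,0,0,0,0,0]]]'
```

```text
t: 4.65
tcp_pos: [562.0, -236.3, 170.1]
ee_rot: [[0.0, -0.067, -0.998], [-0.0, -0.998, 0.067], [-1.0, 0.0, -0.0]]
ft_force: [-0.7, 0.1, 3.5]
opening: 0.001
```

```bash
python3 -m crank '[[[0.0005,0,0,0,0,0,0],[0.001,0,0,0,0,0,0],[0.0015,0,0,0,0,0,0],[0.002,0,0,0,0,0,0],[0.0025,0,0,0,0,0,0],[0.003,0,0,0,0,0,0],[0.0035,0,0,0,0,0,0],[0.004,0,0,0,0,0,0]]]' | grep -E "t:|pos|force"
```

```text
t: 5.32
tcp_pos: [561.8, -236.3, 165.8]
ee_rot: [[0.0, -0.067, -0.998], [0.0, -0.998, 0.067], [-1.0, -0.0, -0.0]]
ft_force: [-0.3, 0.3, 3.5]
```

```bash
python3 -m crank '[[[0.0005,0,0,0,0,0,0],[0.001,0,0,0,0,0,0],[0.0015,0,0,0,0,0,0],[0.002,0,0,0,0,0,0],[0.0025,0,0,0,0,0,0],[0.003,0,0,0,0,0,0]]]' | grep -E "t:|pos|force"
```

```text
t: 5.82
tcp_pos: [561.8, -236.3, 162.8]
ee_rot: [[0.0, -0.067, -0.998], [0.0, -0.998, 0.067], [-1.0, -0.0, -0.0]]
ft_force: [-0.2, 1.3, 3.4]
```

```bash
python3 -m crank '[[[0.0005,0,0,0,0,0,0],[0.001,0,0,0,0,0,0],[0.0015,0,0,0,0,0,0],[0.002,0,0,0,0,0,0]]]' | grep -E "t:|pos|force"
```

```text
t: 6.15
tcp_pos: [561.8, -236.3, 160.8]
ee_rot: [[0.0, -0.067, -0.998], [0.0, -0.998, 0.067], [-1.0, -0.0, 0.0]]
ft_force: [0.7, 0.6, 5.0]
```

```bash
python3 -m crank '[[[0.0005,0,0,0,0,0,0],[0.001,0,0,0,0,0,0],[0.0015,0,0,0,0,0,0]]]' | grep -E "t:|pos|force"
```

```text
t: 6.4
tcp_pos: [561.8, -236.3, 159.3]
ee_rot: [[0.0, -0.067, -0.998], [0.0, -0.998, 0.067], [-1.0, -0.0, 0.0]]
ft_force: [-0.3, -0.7, 5.1]
```

```bash
python3 -m crank '[[[0.0005,0,0,0,0,0,0],[0.001,0,0,0,0,0,0],[0.0015,0,0,0,0,0,0]]]' | grep -E "t:|pos|force"
```

```text
t: 6.65
tcp_pos: [561.8, -236.3, 157.8]
ee_rot: [[0.0, -0.067, -0.998], [0.0, -0.998, 0.067], [-1.0, -0.0, -0.0]]
ft_force: [-0.8, -0.3, 4.2]
```

```bash
python3 -m crank '[[[0.0005,0,0,0,0,0,0],[0.001,0,0,0,0,0,0],[0.001,0,0,0,0,0,0]]]' | grep -E "t:|pos|force"
```

```text
t: 6.9
tcp_pos: [561.8, -236.2, 156.7]
ee_rot: [[-0.0, -0.067, -0.998], [0.0, -0.998, 0.067], [-1.0, -0.0, 0.0]]
ft_force: [-0.4, -0.1, 2.2]
```

```bash
python3 -m crank '[[[0.0005,0,0,0,0,0,0],[0.001,0,0,0,0,0,0],[0.0015,0,0,0,0,0,0],[0.002,0,0,0,0,0,0]]]' | grep -E "t:|pos|force"
```

```text
t: 7.23
tcp_pos: [561.8, -236.3, 154.8]
ee_rot: [[0.0, -0.067, -0.998], [0.0, -0.998, 0.067], [-1.0, -0.0, -0.0]]
ft_force: [-0.2, -0.3, 4.1]
```

```bash
python3 -m crank '[[[0.0005,0,0,0,0,0,0],[0.001,0,0,0,0,0,0],[0.0015,0,0,0,0,0,0],[0.002,0,0,0,0,0,0]]]' | grep -E "t:|pos|force"
```

```text
t: 7.57
tcp_pos: [561.8, -236.2, 152.7]
ee_rot: [[-0.0, -0.067, -0.998], [0.0, -0.998, 0.067], [-1.0, -0.0, 0.0]]
ft_force: [1.2, -0.4, 4.0]
```

```bash
python3 -m crank '[[[0.0005,0,0,0,0,0,0],[0.001,0,0,0,0,0,0],[0.0015,0,0,0,0,0,0]]]' | grep -E "t:|pos|force"
```

```text
t: 7.82
tcp_pos: [561.8, -236.3, 151.3]
ee_rot: [[-0.0, -0.067, -0.998], [0.0, -0.998, 0.067], [-1.0, -0.0, 0.0]]
ft_force: [0.4, -0.3, 4.1]
```

Resistance stays even at about 4 N past 20 mm, so orange looks sound. I'll push it home.

```bash
python3 -m crank '[[[0.0005,0,0,0,0,0,0],[0.001,0,0,0,0,0,0],[0.0015,0,0,0,0,0,0],[0.002,0,0,0,0,0,0],[0.0025,0,0,0,0,0,0],[0.003,0,0,0,0,0,0]]]' | grep -E "t:|pos|force"
```

```text
t: 8.32
tcp_pos: [561.8, -236.2, 148.3]
ee_rot: [[-0.0, -0.067, -0.998], [0.0, -0.998, 0.067], [-1.0, -0.0, 0.0]]
ft_force: [-0.6, 0.0, 3.9]
```

```bash
python3 -m crank '[[[0.0005,0,0,0,0,0,0],[0.001,0,0,0,0,0,0],[0.0015,0,0,0,0,0,0],[0.002,0,0,0,0,0,0],[0.0025,0,0,0,0,0,0]]]' | grep -E "t:|pos|force"
```

```text
t: 8.73
tcp_pos: [561.8, -236.3, 145.8]
ee_rot: [[-0.0, -0.067, -0.998], [0.0, -0.998, 0.067], [-1.0, -0.0, 0.0]]
ft_force: [-0.6, 0.0, 3.7]
```

```bash
python3 -m crank '[[[0.0005,0,0,0,0,0,0],[0.001,0,0,0,0,0,0],[0.0015,0,0,0,0,0,0]]]' | grep -E "t:|pos|force"
```

```text
t: 8.98
tcp_pos: [561.8, -236.2, 144.3]
ee_rot: [[0.0, -0.067, -0.998], [0.0, -0.998, 0.067], [-1.0, -0.0, -0.0]]
ft_force: [0.1, -0.4, 4.6]
```

```bash
python3 -m crank '[[[0.0005,0,0,0,0,0,0],[0.001,0,0,0,0,0,0],[0.0015,0,0,0,0,0,0],[0.0015,0,0,0,0,0,0]]]' | grep -E "t:|pos|force"
```

```text
t: 9.32
tcp_pos: [561.9, -236.3, 143.0]
ee_rot: [[0.0, -0.067, -0.998], [-0.0, -0.998, 0.067], [-1.0, -0.0, -0.0]]
ft_force: [0.4, 0.3, 4.8]
```

```bash
python3 -m crank '[[[0.0005,0,0,0,0,0,0],[0.001,0,0,0,0,0,0],[0.001,0,0,0,0,0,0]]]' | grep -E "t:|pos|force"
```

```text
t: 9.57
tcp_pos: [562.0, -236.3, 142.1]
ee_rot: [[0.0, -0.067, -0.998], [-0.0, -0.998, 0.067], [-1.0, 0.0, -0.0]]
ft_force: [-1.1, 0.9, 7.6]
```

```bash
python3 -m crank '[[[0.0005,0,0,0,0,0,0],[0.001,0,0,0,0,0,0],[0.001,0,0,0,0,0,0]]]' | grep -E "t:|pos|force"
```

```text
t: 9.82
tcp_pos: [562.1, -236.4, 141.3]
ee_rot: [[0.001, -0.067, -0.998], [-0.0, -0.998, 0.067], [-1.0, 0.0, -0.001]]
ft_force: [-1.3, 0.2, 9.3]
```

```bash
python3 -m crank '[[[0.0005,0,0,0,0,0,0],[0.0007,0,0,0,0,0,0],[0.0007,0,0,0,0,0,0]]]' | grep -E "t:|pos|force"
```

```text
t: 10.07
tcp_pos: [562.2, -236.4, 140.8]
ee_rot: [[0.001, -0.067, -0.998], [-0.0, -0.998, 0.067], [-1.0, 0.0, -0.001]]
ft_force: [-0.7, 0.3, 11.7]
```

Orange reached the end cushion and gave 11.7 N at about 30 mm of travel. I'll back off and go to green.

```bash
python3 -m crank '[[[-0.001,0,0,0,0,0,0],[-0.004,0,0,0,0,0,0],[-0.010,0,0,0,0,0,0],[-0.020,0,0,0,0,0,0],[-0.032,0,0,0,0,0,0],[-0.040,-0.010,0,0,0,0,0],[-0.044,-0.028,0,0,0,0,0],[-0.044,-0.052,0,0,0,0,0],[-0.044,-0.076,0,0,0,0,0],[-0.044,-0.092,0,0,0,0,0],[-0.044,-0.100,0,0,0,0,0],[-0.044,-0.100,0,0,0,0,0]]]' | grep -E "t:|pos|force"
python3 - <<'E'
from h import *
go([568.5,-136.4,175],-93.8)
s=cams.capture("scene"); save(s,"s4",(190,160,290,235),7.5)
E
```

```text
t: 11.07
tcp_pos: [569.0, -134.1, 184.9]
ee_rot: [[0.001, -0.064, -0.998], [0.0, -0.998, 0.064], [-1.0, -0.001, -0.001]]
ft_force: [0.3, 0.3, 0.0]
t 11.0667 tcp [ 568.96 -134.15  184.9 ] F [0.31 0.26 0.01] open -0.005 y [-0.064 -0.998 -0.001] x [ 0.001  0.    -1.   ]
shift [9.9  2.28 0.32] turn 0.12
```

View pics/s4.png

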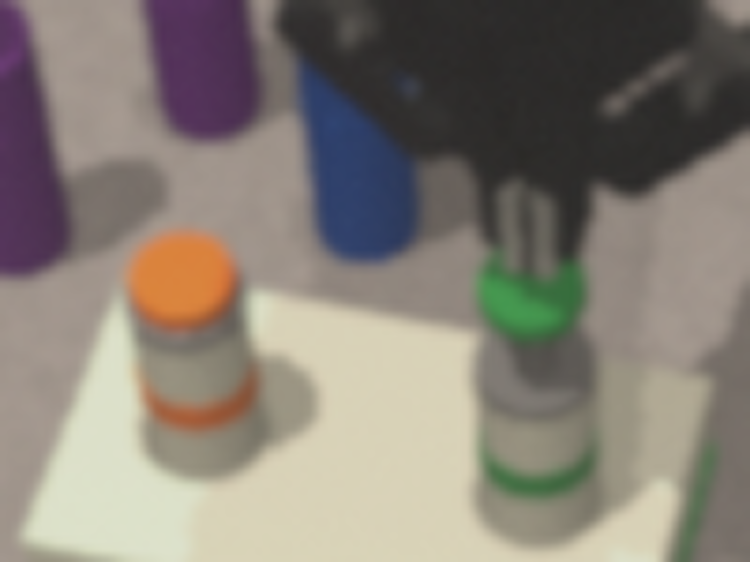

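Orange's cap now sits on its barrel top at (214,197), so it is home. The fingertips are above the green cap at (261,199).

```bash
python3 -m crank '[[[0.001,0,0,0,0,0,0],[0.003,0,0,0,0,0,0],[0.005,0,0,0,0,0,0],[0.007,0,0,0,0,0,0],[0.0085,0,0,0,0,0,0],[0.0095,0,0,0,0,0,0],[0.0095,0,0,0,0,0,0]]]' | grep -E "t:|pos|force"
python3 - <<'E'
from h import *
go([568.5,-136.4,175],-93.8)
E
```

```text
t: 11.7
tcp_pos: [568.4, -136.6, 174.3]
ee_rot: [[-0.001, -0.067, -0.998], [0.0, -0.998, 0.067], [-1.0, -0.0, 0.001]]
ft_force: [0.5, 0.5, -0.2]
t 11.7 tcp [ 568.36 -136.59  174.26] F [ 0.5   0.45 -0.23] open 0.0 y [-0.067 -0.998 -0.   ] x [-0.001  0.    -1.   ]
shift [-0.74 -0.2  -0.13] turn -0.06
```

Centred. I'll press slowly.

```bash
python3 -m crank '[[[0.0005,0,0,0,0,0,0],[0.001,0,0,0,0,0,0],[0.0015,0,0,0,0,0,0],[0.002,0,0,0,0,0,0],[0.0025,0,0,0,0,0,0],[0.003,0,0,0,0,0,0],[0.0035,0,0,0,0,0,0],[0.004,0,0,0,0,0,0],[0.0045,0,0,0,0,0,0],[0.005,0,0,0,0,0,0]]]' | grep -E "t:|pos|force"
```

```text
t: 12.53
tcp_pos: [568.7, -136.5, 169.8]
ee_rot: [[0.0, -0.067, -0.998], [-0.0, -0.998, 0.067], [-1.0, 0.0, -0.0]]
ft_force: [-1.1, 0.2, 3.4]
```

```bash
python3 -m crank '[[[0.0005,0,0,0,0,0,0],[0.001,0,0,0,0,0,0],[0.0015,0,0,0,0,0,0],[0.002,0,0,0,0,0,0],[0.0025,0,0,0,0,0,0],[0.003,0,0,0,0,0,0],[0.0035,0,0,0,0,0,0],[0.004,0,0,0,0,0,0],[0.0045,0,0,0,0,0,0],[0.005,0,0,0,0,0,0]]]' | grep -E "t:|pos|force"
```

```text
t: 13.37
tcp_pos: [568.5, -136.5, 164.6]
ee_rot: [[0.0, -0.067, -0.998], [0.0, -0.998, 0.067], [-1.0, -0.0, -0.0]]
ft_force: [-0.4, 0.0, 3.5]
```

```bash
python3 -m crank '[[[0.0005,0,0,0,0,0,0],[0.001,0,0,0,0,0,0],[0.0015,0,0,0,0,0,0]]]' | grep -E "t:|pos|force"
```

```text
t: 13.62
tcp_pos: [568.5, -136.5, 163.1]
ee_rot: [[0.0, -0.067, -0.998], [0.0, -0.998, 0.067], [-1.0, -0.0, -0.0]]
ft_force: [0.2, -0.4, 3.5]
```

```bash
python3 -m crank '[[[0.0005,0,0,0,0,0,0],[0.001,0,0,0,0,0,0],[0.0015,0,0,0,0,0,0]]]' | grep -E "t:|pos|force"
```

```text
t: 13.87
tcp_pos: [568.5, -136.4, 161.6]
ee_rot: [[0.0, -0.067, -0.998], [0.0, -0.998, 0.067], [-1.0, -0.0, -0.0]]
ft_force: [-0.7, 0.8, 2.7]
```

```bash
python3 -m crank '[[[0.0005,0,0,0,0,0,0],[0.001,0,0,0,0,0,0]]]' | grep -E "t:|pos|force"
```

```text
t: 14.03
tcp_pos: [568.6, -136.5, 160.6]
ee_rot: [[0.0, -0.067, -0.998], [0.0, -0.998, 0.067], [-1.0, -0.0, -0.0]]
ft_force: [-0.7, 0.5, 4.6]
```

```bash
python3 -m crank '[[[0.0005,0,0,0,0,0,0],[0.001,0,0,0,0,0,0]]]' | grep -E "t:|pos|force"
```

```text
t: 14.2
tcp_pos: [568.5, -136.5, 159.6]
ee_rot: [[0.0, -0.067, -0.998], [0.0, -0.998, 0.067], [-1.0, -0.0, 0.0]]
ft_force: [-0.6, -0.2, 3.3]
```

```bash
python3 -m crank '[[[0.0005,0,0,0,0,0,0],[0.001,0,0,0,0,0,0]]]' | grep -E "t:|pos|force"
```

```text
t: 14.37
tcp_pos: [568.6, -136.5, 158.7]
ee_rot: [[0.0, -0.067, -0.998], [0.0, -0.998, 0.067], [-1.0, -0.0, -0.0]]
ft_force: [0.0, -1.0, 5.5]
```

```bash
python3 -m crank '[[[0.0005,0,0,0,0,0,0],[0.001,0,0,0,0,0,0]]]' | grep -E "t:|pos|force"
```

```text
t: 14.53
tcp_pos: [568.7, -136.5, 157.8]
ee_rot: [[0.0, -0.067, -0.998], [-0.0, -0.998, 0.067], [-1.0, -0.0, -0.0]]
ft_force: [-0.6, -0.3, 8.4]
```

```bash
python3 -m crank '[[[0.0005,0,0,0,0,0,0],[0.0005,0,0,0,0,0,0]]]' | grep -E "t:|pos|force"
```

```text
t: 14.7
tcp_pos: [568.7, -136.5, 157.4]
ee_rot: [[0.001, -0.067, -0.998], [-0.0, -0.998, 0.067], [-1.0, -0.0, -0.001]]
ft_force: [-0.5, -0.1, 6.1]
```

```bash
python3 -m crank '[[[0.0005,0,0,0,0,0,0],[0.001,0,0,0,0,0,0],[0.001,0,0,0,0,0,0]]]' | grep -E "t:|pos|force"
python3 - <<'E'
from h import *
go([568.5,-136.4,175],-93.8)
E
```

```text
t: 14.95
tcp_pos: [568.8, -136.6, 156.6]
ee_rot: [[0.001, -0.067, -0.998], [-0.0, -0.998, 0.067], [-1.0, 0.0, -0.001]]
ft_force: [-0.6, 0.0, 10.0]
t 14.95 tcp [ 568.83 -136.56  156.57] F [-0.59  0.03  9.98] open 0.001 y [-0.067 -0.998  0.   ] x [ 0.001 -0.    -1.   ]
shift [-18.43  -0.14   0.32] turn -0.05
```

Green climbs from about 4 N to 10 N at roughly 13.5–15 mm of travel, so green is blocked. I stop here, retract and open, then descend round the barrel.

```bash
python3 -m crank '[[[-0.001,0,0,0,0,0,0],[-0.004,0,0,0,0,0,0],[-0.010,0,0,0,0,0,0],[-0.020,0,0,0,0,0,0.085],[-0.027,0,0,0,0,0,0.085],[-0.030,0,0,0,0,0,0.085],[-0.030,0,0,0,0,0,0.085],[-0.030,0,0,0,0,0,0.085],[-0.030,0,0,0,0,0,0.085],[-0.030,0,0,0,0,0,0.085]]]' | grep -E "t:|pos|force|open"
python3 - <<'E'
from h import *
go([568.6,-136.4,98],-93.8)
t=cams.capture("top"); save(t,"t5",(270,180,410,285),5.5)
s=cams.capture("scene"); save(s,"s5",(180,130,320,235),5.5)
E
```

```text
t: 15.78
tcp_pos: [568.3, -136.4, 185.8]
ee_rot: [[-0.001, -0.067, -0.998], [0.0, -0.998, 0.067], [-1.0, -0.0, 0.001]]
ft_force: [-0.2, -0.0, 0.9]
opening: 0.975
t 15.7833 tcp [ 568.29 -136.44  185.76] F [-0.22 -0.02  0.9 ] open 0.975 y [-0.067 -0.998 -0.   ] x [-0.001  0.    -1.   ]
shift [ 8.776e+01 -5.000e-02 -3.600e-01] turn -0.05
```

View pics/s5.png

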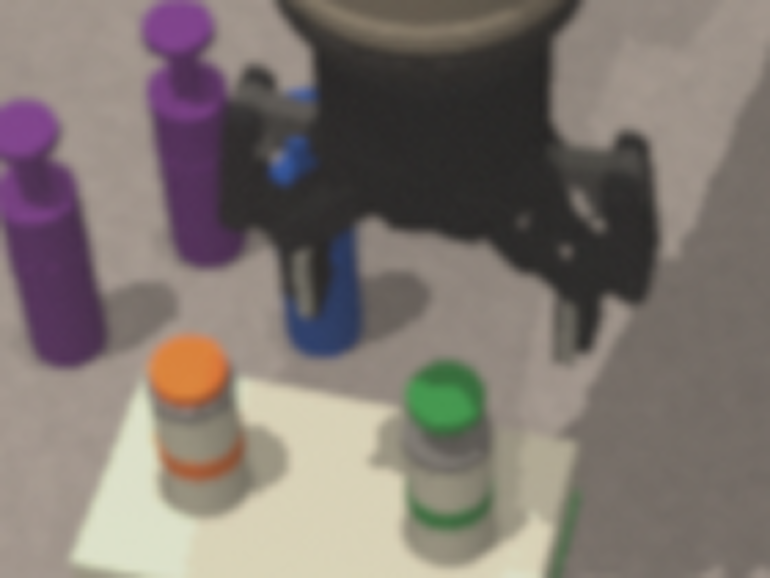

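The green plunger is part-way in, with rod showing under its cap at (261,202). The open jaws straddle it from about (235,180) to (283,190), and the descent path is clear.

```bash
python3 -m crank '[[[0.003,0,0,0,0,0,0.085],[0.010,0,0,0,0,0,0.085],[0.020,0,0,0,0,0,0.085],[0.031,0,0,0,0,0,0.085],[0.042,0,0,0,0,0,0.085],[0.053,0,0,0,0,0,0.085],[0.063,0,0,0,0,0,0.085],[0.072,0,0,0,0,0,0.085],[0.079,0,0,0,0,0,0.085],[0.084,0,0,0,0,0,0.085],[0.087,0,0,0,0,0,0.085],[0.0875,0,0,0,0,0,0.085]]]' | grep -E "t:|pos|force|open"
python3 - <<'E'
from h import *
go([568.6,-136.4,98],-93.8)
s=cams.capture("scene"); save(s,"s6",(180,130,320,235),5.5)
E
```

```text
t: 16.88
tcp_pos: [568.4, -136.5, 98.2]
ee_rot: [[-0.0, -0.067, -0.998], [0.0, -0.998, 0.067], [-1.0, -0.0, 0.0]]
ft_force: [-0.1, -0.2, 0.5]
opening: 0.989
t 16.8833 tcp [ 568.42 -136.45   98.17] F [-0.06 -0.17  0.48] open 0.989 y [-0.067 -0.998 -0.   ] x [-0.  0. -1.]
shift [ 0.17 -0.07 -0.18] turn -0.05
```

View pics/s6.png

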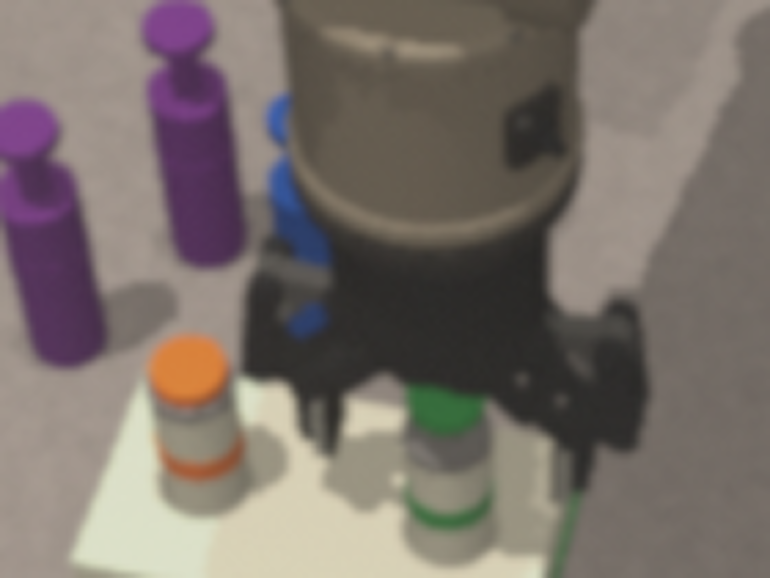

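The pads are level with the upper barrel and straddle it, from (239,210) to (282,215). Orange is clear of the left finger. I'll close.

```bash
python3 -m crank '[[[0,0,0,0,0,0,0.07],[0,0,0,0,0,0,0.055],[0,0,0,0,0,0,0.045],[0,0,0,0,0,0,0.038],[0,0,0,0,0,0,0.034],[0,0,0,0,0,0,0.03],[0,0,0,0,0,0,0.02],[0,0,0,0,0,0,0.02],[0,0,0,0,0,0,0.02],[0,0,0,0,0,0,0.02]]]' | grep -E "t:|pos|force|open"
```

```text
t: 17.77
tcp_pos: [568.9, -136.4, 99.2]
ee_rot: [[0.001, -0.067, -0.998], [0.0, -0.998, 0.067], [-1.0, -0.0, -0.001]]
ft_force: [-1.2, 1.6, 6.7]
opening: 0.389
```

```bash
python3 -m crank '[[[-0.001,0,0,0,0,0,0.02],[-0.004,0,0,0,0,0,0.02],[-0.008,0,0,0,0,0,0.02],[-0.014,0,0,0,0,0,0.02],[-0.021,0,0,0,0,0,0.02],[-0.029,0,0,0,0,0,0.02],[-0.038,0,0,0,0,0,0.02],[-0.047,0,0,0,0,0,0.02],[-0.056,0,0,0,0,0,0.02],[-0.064,0,0,0,0,0,0.02],[-0.069,0,0,0,0,0,0.02],[-0.070,0,0,0,0,0,0.02]]]' | grep -E "t:|pos|force|open"
python3 - <<'E'
from h import *
go([550,197.2,168],-93.8)
s=cams.capture("scene"); save(s,"s7",(150,100,480,320),2.4)
E
```

```text
t: 18.77
tcp_pos: [569.0, -136.6, 169.9]
ee_rot: [[0.002, -0.067, -0.998], [-0.0, -0.998, 0.067], [-1.0, 0.0, -0.002]]
ft_force: [0.5, 0.1, -1.8]
opening: 0.393
t 18.7667 tcp [ 568.98 -136.57  169.91] F [ 0.52  0.08 -1.85] open 0.393 y [-0.067 -0.998  0.   ] x [ 0.002 -0.    -1.   ]
shift [   1.81 -331.74   41.37] turn -0.05
```

View pics/s7.png

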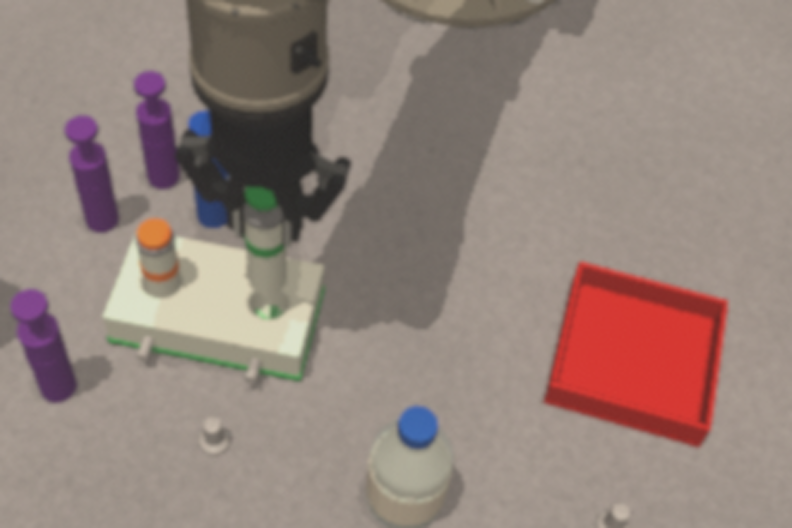

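Green hangs upright in the jaws clear of the rack (about (261,206)), and its socket is empty. Orange is still seated. I'll carry it to the tray.

```bash
python3 -m crank '[[[0,-0.002,0,0,0,0,0.02],[0,-0.007,0.001,0,0,0,0.02],[0,-0.015,0.002,0,0,0,0.02],[0,-0.026,0.003,0,0,0,0.02],[0,-0.041,0.005,0,0,0,0.02],[0,-0.059,0.007,0,0,0,0.02],[0,-0.079,0.010,0,0,0,0.02],[0,-0.100,0.0125,0,0,0,0.02],[0,-0.121,0.015,0,0,0,0.02],[0,-0.141,0.0175,0,0,0,0.02],[0,-0.160,0.020,0,0,0,0.02],[0,-0.177,0.022,0,0,0,0.02]]]' | grep -E "t:|pos|force|open"
python3 - <<'E'
from h import *
s=cams.capture("scene"); print(atz(s,416.9,246.9,35))
go([550,197.2,168],-93.8)
E
```

```text
t: 19.82
tcp_pos: [557.8, 44.3, 168.5]
ee_rot: [[-0.0, -0.066, -0.998], [0.0, -0.998, 0.066], [-1.0, -0.0, 0.0]]
ft_force: [1.2, -0.8, -2.7]
opening: 0.386
[564.76649873 200.500939    35.        ]
t 19.8667 tcp [557.65  47.88 168.55] F [-0.56  5.46 -1.81] open 0.389 y [-0.062 -0.998 -0.002] x [-0.     0.002 -1.   ]
shift [   0.85 -148.55   16.94] turn 0.22
```

The tray centre disagrees between views by about 14 mm in x, so I'll check it more closely.

```bash
python3 - <<'E'
from h import *
im=cv2.imread("pics/scene0.png")[200:292,370:465]
cv2.imwrite("pics/c8.png",cv2.resize(im,None,fx=6,fy=6,interpolation=cv2.INTER_CUBIC))
E
```

```text
(no output)
```

View pics/c8.png

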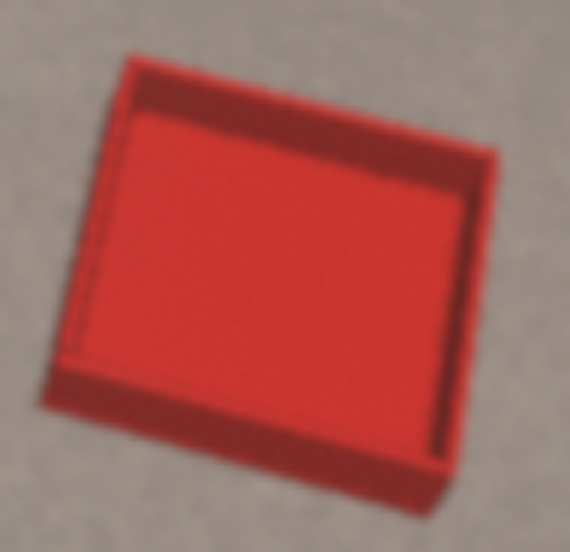

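In this crop the rim corners are (133,58), (497,152), (455,467) and (60,358). My coarse estimate had taken the foot edge for the near rim.

```bash
python3 - <<'E'
from h import *
np.set_printoptions(precision=1,suppress=True)
s=cams.capture("scene")
T=np.array([atz(s,370+(x+.5)/6-.5,200+(y+.5)/6-.5,35) for x,y in [(133,58),(497,152),(455,467),(60,358)]]); print(T,T.mean(0),np.linalg.norm(T-np.roll(T,1,0),axis=1))
go([551,198,168],-93.8)
E
```

```text
[[474.6 145.5  35. ]
 [495.6 279.2  35. ]
 [628.7 257.7  35. ]
 [607.5 122.3  35. ]] [551.6 201.2  35. ] [134.9 135.3 134.8 137. ]
t 19.9167 tcp [557.8  46.1 168.5] F [ 0.2  0.5 -2.6] open 0.391 y [-0.1 -1.  -0. ] x [-0.  0. -1.]
shift [   0.8 -151.2   16.3] turn 0.23
```

Both views now agree on about (551,199). I'll finish the carry.

```bash
python3 -m crank '[[[0,-0.004,0,0,0,0,0.02],[0,-0.012,0.001,0,0,0,0.02],[0,-0.024,0.003,0,0,0,0.02],[0,-0.040,0.004,0,0,0,0.02],[0,-0.058,0.006,0,0,0,0.02],[0,-0.077,0.008,0,0,0,0.02],[0,-0.096,0.010,0,0,0,0.02],[0,-0.114,0.012,0,0,0,0.02],[0,-0.130,0.014,0,0,0,0.02],[0,-0.142,0.015,0,0,0,0.02],[0,-0.149,0.016,0,0,0,0.02],[0,-0.151,0.016,0,0,0,0.02]]]' | grep -E "t:|pos|force|open"
python3 -m crank '[[[0.003,0,0,0,0,0,0.02],[0.008,0,0,0,0,0,0.02],[0.014,0,0,0,0,0,0.02],[0.021,0,0,0,0,0,0.02],[0.028,0,0,0,0,0,0.02],[0.035,0,0,0,0,0,0.02],[0.041,0,0,0,0,0,0.02],[0.045,0,0,0,0,0,0.02],[0.047,0,0,0,0,0,0.02],[0.047,0,0,0,0,0,0.02],[0.047,0,0,0,0,0,0.02]]]' | grep -E "t:|pos|force|open"
python3 - <<'E'
from h import *
go([551,198.5,94.2],-93.8)
s=cams.capture("scene"); save(s,"s9",(340,130,480,290),3.7)
t=cams.capture("top"); save(t,"t9",(90,150,230,290),4)
E
```

```text
t: 20.92
tcp_pos: [552.3, 194.8, 168.6]
ee_rot: [[-0.0, -0.066, -0.998], [0.0, -0.998, 0.066], [-1.0, -0.0, 0.0]]
ft_force: [0.1, -0.8, -2.9]
opening: 0.386
t: 21.83
tcp_pos: [552.7, 193.4, 121.7]
ee_rot: [[0.0, -0.067, -0.998], [0.0, -0.998, 0.067], [-1.0, -0.0, -0.0]]
ft_force: [0.4, -0.0, -1.7]
opening: 0.389
t 21.8333 tcp [552.7  193.43 121.71] F [ 0.43 -0.02 -1.74] open 0.389 y [-0.067 -0.998 -0.   ] x [ 0.  0. -1.]
shift [27.51 -4.95  2.04] turn -0.05
```

View pics/s9.png

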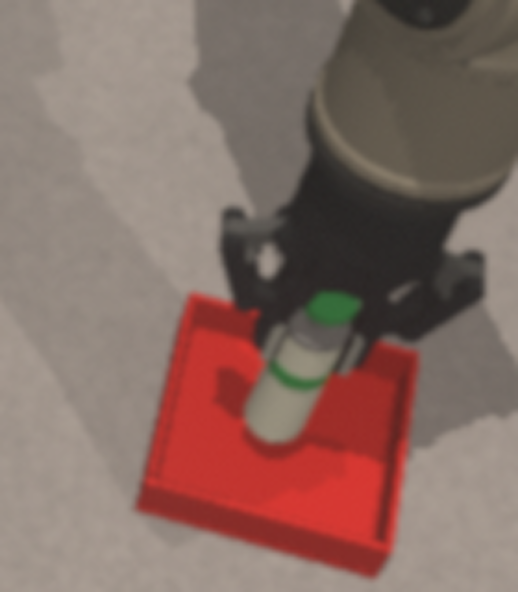

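View pics/t9.png

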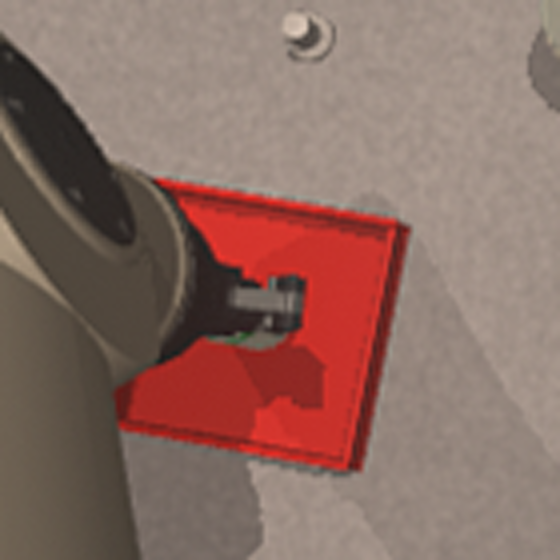

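The cartridge is inside the tray's rim near the middle, with its underside at about (414,248) and its cap at (430,213). I'll check uprightness against the projected vertical while lowering.

```bash
python3 - <<'E'
from h import *
s=cams.capture("scene")
for z in (32.5,82,132.5,156): 
    u,v=px(s,np.array([552.7,193.4,z])); print(z,(u-340)*3.7,(v-130)*3.7)
E
python3 -m crank '[[[0.002,-0.001,0,0,0,0,0.02],[0.005,-0.003,0.001,0,0,0,0.02],[0.009,-0.004,0.001,0,0,0,0.02],[0.013,-0.005,0.002,0,0,0,0.02],[0.017,-0.005,0.002,0,0,0,0.02],[0.020,-0.005,0.002,0,0,0,0.02],[0.022,-0.005,0.002,0,0,0,0.02],[0.0235,-0.005,0.002,0,0,0,0.02],[0.0235,-0.005,0.002,0,0,0,0.02]]]' | grep -E "t:|pos|force|open"
```

```text
32.5 270.8866008969908 415.26778031054647
82 292.5480898067573 370.1257861091126
132.5 316.58494018427336 320.03359877690525
156 328.5114642712503 295.1790246790539
t: 22.73
tcp_pos: [550.9, 198.4, 97.8]
ee_rot: [[-0.0, -0.067, -0.998], [-0.0, -0.998, 0.067], [-1.0, 0.0, 0.0]]
ft_force: [0.3, 0.8, -1.3]
opening: 0.388
```

The projected axis matches the observed one, so it is upright. Final slow lowering.

```bash
python3 -m crank '[[[0.0005,0,0,0,0,0,0.02],[0.001,0,0,0,0,0,0.02],[0.0015,0,0,0,0,0,0.02],[0.002,0,0,0,0,0,0.02],[0.0025,0,0,0,0,0,0.02],[0.0025,0,0,0,0,0,0.02]]]' | grep -E "t:|pos|force|open"
```

```text
t: 23.23
tcp_pos: [551.0, 198.5, 95.6]
ee_rot: [[0.0, -0.067, -0.998], [0.0, -0.998, 0.067], [-1.0, -0.0, -0.0]]
ft_force: [-0.1, -0.1, -1.4]
opening: 0.389
```

```bash
python3 -m crank '[[[0.0003,0,0,0,0,0,0.02],[0.0006,0,0,0,0,0,0.02],[0.001,0,0,0,0,0,0.02],[0.001,0,0,0,0,0,0.02]]]' | grep -E "t:|pos|force|open"
```

```text
t: 23.57
tcp_pos: [551.0, 198.5, 94.6]
ee_rot: [[-0.0, -0.067, -0.998], [0.0, -0.998, 0.067], [-1.0, -0.0, 0.0]]
ft_force: [-0.3, -0.5, -2.1]
opening: 0.393
```

```bash
python3 -m crank '[[[0.0003,0,0,0,0,0,0.02],[0.0006,0,0,0,0,0,0.02],[0.0008,0,0,0,0,0,0.02],[0.0008,0,0,0,0,0,0.02]]]' | grep -E "t:|pos|force|open"
```

```text
t: 23.9
tcp_pos: [551.2, 198.5, 94.2]
ee_rot: [[0.0, -0.067, -0.998], [0.0, -0.998, 0.067], [-1.0, -0.0, -0.0]]
ft_force: [-2.1, 0.1, 4.3]
opening: 0.388
```

```bash
python3 -m crank '[[[0.0003,0,0,0,0,0,0.02],[0.0006,0,0,0,0,0,0.02],[0.0006,0,0,0,0,0,0.02]]]' | grep -E "t:|pos|force|open"
```

```text
t: 24.15
tcp_pos: [551.4, 198.6, 94.2]
ee_rot: [[0.001, -0.067, -0.998], [0.0, -0.998, 0.067], [-1.0, -0.0, -0.001]]
ft_force: [-4.0, -1.8, 13.6]
opening: 0.391
```

It is resting on the tray floor. I'll relieve the press slightly, then open gradually.

```bash
python3 -m crank '[[[-0.0004,0,0,0,0,0,0.02],[-0.0008,0,0,0,0,0,0.02],[-0.0008,0,0,0,0,0,0.034],[-0.0008,0,0,0,0,0,0.037],[-0.0008,0,0,0,0,0,0.041],[-0.0008,0,0,0,0,0,0.046],[-0.0008,0,0,0,0,0,0.055],[-0.0008,0,0,0,0,0,0.065],[-0.0008,0,0,0,0,0,0.075],[-0.0008,0,0,0,0,0,0.075]]]' | grep -E "t:|pos|force|open"
python3 - <<'E'
from h import *
s=cams.capture("scene"); save(s,"s10",(340,130,480,290),3.7)
E
```

```text
t: 24.98
tcp_pos: [551.0, 198.5, 94.0]
ee_rot: [[-0.0, -0.067, -0.998], [0.0, -0.998, 0.067], [-1.0, -0.0, 0.0]]
ft_force: [-0.7, 0.5, 0.3]
opening: 0.877
```

View pics/s10.png

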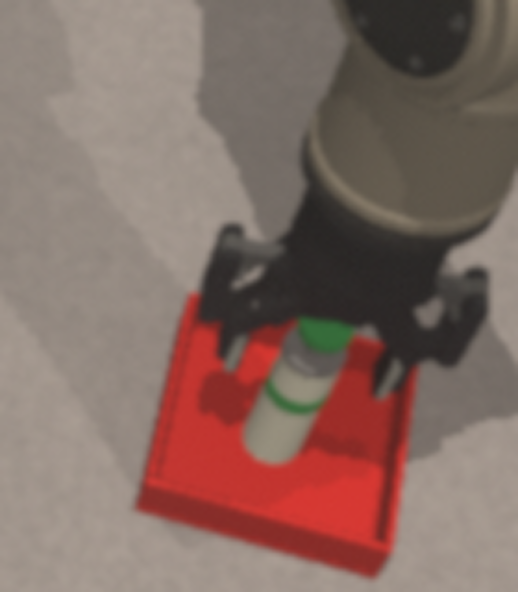

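The jaws are open on both sides and the cartridge stands free, with its base at about (413,252). I'll retract straight up.

```bash
python3 -m crank '[[[-0.002,0,0,0,0,0,0.085],[-0.007,0,0,0,0,0,0.085],[-0.014,0,0,0,0,0,0.085],[-0.024,0,0,0,0,0,0.085],[-0.036,0,0,0,0,0,0.085],[-0.050,0,0,0,0,0,0.085],[-0.066,0,0,0,0,0,0.085],[-0.084,0,0,0,0,0,0.085],[-0.104,0,0,0,0,0,0.085],[-0.122,0,0,0,0,0,0.085],[-0.135,0,0,0,0,0,0.085],[-0.140,0,0,0,0,0,0.085]]]' | grep -E "t:|pos|force|open"
python3 -m crank '[[[0,0,0.01,0,0,0,0.085],[0,0,0.03,0,0,0,0.085],[0,0,0.05,0,0,0,0.085],[0,0,0.06,0,0,0,0.085],[0,0,0.06,0,0,0,0.085],[0,0,0.06,0,0,0,0.085]]]' | grep -E "t:|pos|force|open"
python3 - <<'E'
from h import *
s=cams.capture("scene"); save(s,"s11",None,1.4)
t=cams.capture("top"); save(t,"t11",None,1.4)
for n,z in(("floor",5),("top",105),("cap",132)): print(n,px(s,np.array([551,198.5,z])))
E
```

```text
t: 26.03
tcp_pos: [551.7, 198.8, 237.5]
ee_rot: [[0.004, -0.067, -0.998], [0.002, -0.998, 0.067], [-1.0, -0.002, -0.003]]
ft_force: [0.6, 0.5, -0.3]
opening: 1.0
t: 26.53
tcp_pos: [490.9, 202.4, 234.1]
ee_rot: [[0.0, -0.067, -0.998], [-0.0, -0.998, 0.067], [-1.0, 0.0, -0.0]]
ft_force: [0.8, -0.8, -0.4]
opening: 0.999
floor (np.float64(412.4831654624528), np.float64(248.25649927666896))
top (np.float64(424.4732997692722), np.float64(223.65457165062298))
cap (np.float64(428.0707562480618), np.float64(216.27313941106135))
```

View pics/s11.png

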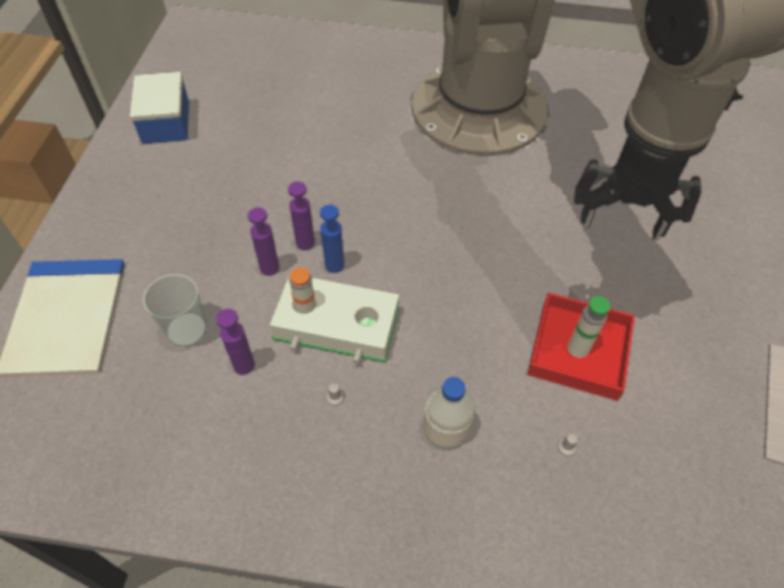

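View pics/t11.png

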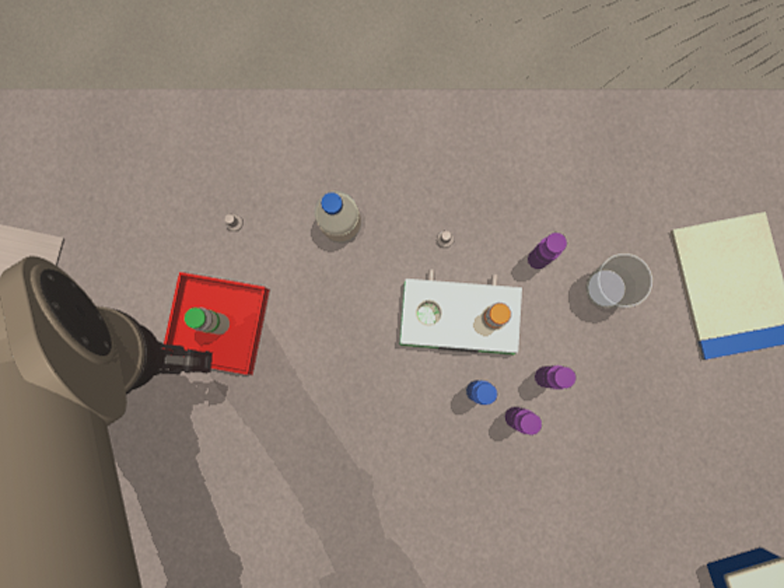

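Green stands upright in the tray: its cap is seen at (599,305) and the projected position is (599,303). Orange is home in its socket at (301,290). The bottle, beaker and fittings are where they were.

```bash
python3 -c "
from workcell import ctrl
print(ctrl.finish_job())"
```

```text
the job is handed in; nothing more can be done
None
```

The green cartridge was the blocked one, and it now stands upright in the red reject tray. The orange one is sound: it is pushed home and still in its socket.

- **Orange:** resistance stayed even at about 4 N all the way to the end cushion. I pushed it to 11.7 N at about 30 mm of travel, and the picture afterwards showed the cap on the barrel top.
- **Green:** resistance climbed from about 13.5 mm of travel. I stopped at 10 N, at about 15 mm, then gripped it by the barrel and lifted it out.
- **Set-down:** the force reading rose to about 14 N against the tray floor before I eased off and released it.
- **Last checks:** green's cap appears within 2 pixels of where an upright cartridge should be. The bottle, beaker, fittings and look-alikes appear where they were. The gripper was open and clear of everything, and the last logged time before hand-in was 26.5 s of the 69 s.
- **Disagreement:** my first quick tray estimate from the scene camera was about 14 mm off because I had read the foot edge as the near rim. Once re-measured, both views agreed within about 4 mm.

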